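Clamp a brass blank in the setter's bench fixture

ROBOT

A 6-joint arm with a two-finger parallel gripper is mounted at the origin on the work surface. World frame = base frame: x ahead of the robot, y to its left, z up, the work surface at z = 0. Lengths are in m, angles in rad, forces in N, time in s.
With the tool pointing down it reaches from about 0.275 to 0.875 m from the base axis. Payload 12.5 kg.
Tool frame: the origin (TCP) lies on the centre line of the jaws, within the pads' length; the fingertips stand arm.tip_reach ahead of it and the grasp point (between the pads) lies 11 mm behind it (arm.tip_reach is the distance from the TCP to the fingertips, in m); z points along the fingers, y is the line along which they close (so a half turn about z gives the same grasp; the last joint's range is limited). The gripper opens to 85 mm and grips with 20 to 120 N. Pads are 22 mm wide; open, the fingers measure 114 mm over their backs; the gripper's body (76 mm by 85 mm) begins 54 mm behind the grasp point. The pads swing forward as they close: fully open they stand 13 mm farther back than shut.
Start: joints at [-1.257, 0.351, 1.652, -0, 1.139, -0.085], TCP at [0.214, -0.507, 0.239] pointing down, gripper open.
Joint ranges: [-2.75, 2.75], [-0.79, 2.1], [0.01, 2.65], [-1.57, 4.71], [0.07, 3.14], [-2.87, 2.87]. Speed limits (rad/s): [2.22, 2.22, 2.79, 3.14, 3.14, 3.14].

INTERFACE

Orientations are given as a unit quaternion [w, x, y, z].
In Python, from bench import arm gives the robot as it stands. Calls block until the motion is done:
- arm.reach(position, orientation): joint-space move of the TCP to a pose.
- arm.move_straight(position, rot=None, max_speed=0.15): straight line of the TCP; rot=None keeps the orientation; max_speed is the mean speed in m/s.
- arm.goto_joints(angles): joint-space move.
- arm.command_gripper(opening): finger opening in m; the grip force is fixed at half the most; returns when the fingers have stopped.
- arm.sleep(seconds).
- arm.solve_ik(position, orientation): joint angles nearest the present ones, or None.
- arm.camera(name): name is "scene" or "top"; returns a dict with "image" (420x560x3 uint8, red, green, blue), "camera_matrix" (3x3 intrinsics, pixels), "distortion" ([k1, k2, p1, p2, k3] as OpenCV has them; the pictures are not rectified), "camera_from_world" (4x4, takes a point from world to camera coordinates). Camera axes: x right, y up, looking along -z (the intrinsics and any distortion apply to the point x, -y, -z); pixel columns grow to the right and rows downward; lengths in m; the calibration is good to about 2 mm. A picture is of the moment at which its call begins. There is no depth.
A pose or a line that the arm cannot do raises arm.PlanningError and nothing moves.
- arm.hand_in(): hands the job in; it is judged then, once.
Readings, each from a call of its own:
- arm.get_time(): time.
- arm.get_joint_pos(): joint angles.
- arm.get_qvel(): joint speeds.
- arm.get_effort(): joint torques, N m.
- arm.get_position(): TCP position.
- arm.get_orientation(): TCP orientation.
- arm.get_contact_force(): force on the tool from outside, world axes, zero at the start.
- arm.get_torque(): the same for the moment, N m.
- arm.get_width(): finger opening in m.
- arm.get_finger_force(): force on a finger pad.
Only numpy, scipy, OpenCV 4.12 (cv2) and the standard library are available. Lean on these libraries where they do the work, as an engineer would, in place of code of your own. Each camera call takes 0.05 s, during which the arm holds its last target. There are 200 camera calls.

TASK

The round brass blank is lying ready in the nest of the bench fixture: clamp it. With the outside of a finger swing the steel clamp strap round until it stops over the blank, and only then push the cam lever on the strap's nose all the way down, so that the rubber foot holds the blank. Pick nothing up, and leave the blank in its nest and the other things on the bench where they are.

Things in the scene. Friction and masses are not known exactly. Their poses are not given: they have to be found in the camera images.
- fixture: Clamp fixture, screwed down at a new place and yaw each time: aluminium plate 90 x 190 mm, 12 mm thick, with a 28 mm round post near one end and a 58 mm square dark nest block (top 26 mm above the bench) near the other, 110 mm from post to nest centre. Origin at the plate's underside centre; z up, -y points from post to nest, -x is the side where the strap is parked.
- post (a point): Pivot of the strap, fixed to the fixture: the post's vertical axis at the strap's mid-height, 49 mm above the bench. A 28 mm wide washer and nut over it, on the strap, rise to 68 mm above the bench.
- nest (a point): Centre of the nest's mouth, 26 mm above the bench; the pocket is 3 mm deep. Fixed to the fixture.
- strap (a joint): Swing of the strap about the post, rad, counter-clockwise from above positive. 0 = parked, towards the fixture's -x; 1.571 = against the stop, pointing from post to nest. Starts at 0 to 0.55. About 0.12 N m of friction; stays where it is left. Steel bar 22 mm wide, 14 mm thick (42 to 56 mm above the bench), reaching 127 mm from the post's axis.
- nose (a point): Point on the strap's centre line above the rubber foot, 110 mm from the post's axis, at the bar's mid-height (49 mm). Moves with the strap.
- lever (a joint): Cam lever on the strap's nose, rad; its hinge lies crosswise to the strap. 0 = open, standing 60 degrees above level and leaning outwards, away from the post; 1.05 = fully down, level, pointing straight out. Starts at 0 to 0.15, stays where it is left; takes 0.12 to 0.18 N m (2 to 3 N near its end). Going down it drives the foot 6.5 mm down.
- lever_axis (a point): Centre of the lever's hinge axis, 70 mm above the bench, between two cheeks (28 mm wide overall, 22 mm along the strap) straight above the nose point. Moves with the strap.
- lever_tip (a point): Outer end of the lever on its centre line, about 90 mm from its axis. The lever is a flat steel bar 17 mm wide, 7 mm thick with a rounded end; pushing on its upper face (the one towards the post when it stands open) lowers it.
- foot: Rubber foot under the nose, 16 mm across, sprung; open it hangs 5 mm above the top of the blank. Its origin is 4 mm above its underside.
- blank: Loose brass disc, 39 mm across, 6 mm thick, lying in the nest pocket with its top 29 mm above the bench. Origin at the centre of its underside.
- loupe: Bystander: black eye loupe, a drum 34 mm across and 32 mm tall, standing in front of the fixture, beside the sweep of the strap. Origin at the underside's centre.
- paste: Bystander: small closed jar, 42 mm across, 40 mm tall, standing behind the fixture. Origin at the underside's centre.
- dapping: Bystander: steel 36 mm dapping cube standing behind the fixture. Origin at the underside's centre.
- cup: Bystander: white ceramic cup, 68 mm across, 70 mm tall. Origin at the underside's centre.
- ringclamp: Bystander: wooden ring clamp lying flat, 110 x 30 x 22 mm. Origin at the underside's centre.
- driver: Bystander: screwdriver lying flat, 150 mm long. Origin at the underside's centre.
- mandrel: Bystander: upright steel ring mandrel on a round 60 mm foot, 125 mm tall. Origin at the underside's centre.
Not all that is in view belongs to the job. There is more than one size of the blank; the job needs the smaller.

How it is judged:
By the outcome, as a careful person would: the job done as asked, in the order asked, and still so for the second after the job is handed in, with the robot touching nothing.
It also fails if it takes over 48 s, if anything falls off the work surface, if the arm or the gripper's body presses on something with over 40 N, if the wrist force passes 120 N, or if a joint passes its speed limit or range.

## Working session

There is one attempt and no reset: what is moved stays moved. The work goes in short steps, each a Python script; the robot and the scene stay as the last script left them, time stands still between calls to the robot, and variables do not carry over. Pictures are saved under pics/ and viewed, at most 10 in all, crops included, and the job is handed in when it is done.

```bash
mkdir -p pics; ls; python3 - <<'E'
from bench import arm
import cv2,numpy as np
for n in("scene","top"):
    c=arm.camera(n); cv2.imwrite(f"pics/{n}0.png",c["image"][:,:,::-1])
    print(n,c["camera_matrix"],c["distortion"],c["camera_from_world"])
print(arm.tip_reach,arm.get_orientation(),arm.get_time(),arm.get_width())
E
```

```text
pics
scene [[511.38499902   0.         287.24393893]
 [  0.         511.38499902 211.27445362]
 [  0.           0.           1.        ]] [0.06248954 0.         0.         0.         0.        ] [[ 0.32669909  0.94498195  0.01663777 -0.20062737]
 [-0.727414    0.24016411  0.64279863  0.3341234 ]
 [ 0.60343731 -0.22210427  0.7658545  -1.65640769]
 [ 0.          0.          0.          1.        ]]
top [[383.14667371   0.         276.87167392]
 [  0.         383.14667371 212.69485898]
 [  0.           0.           1.        ]] [-0.08362068  0.          0.          0.          0.        ] [[-8.98816733e-04 -9.99989495e-01 -4.49471527e-03  6.06700750e-03]
 [ 9.90315845e-01 -1.51410484e-03  1.38824473e-01 -5.66400948e-01]
 [-1.38829820e-01 -4.32640999e-03  9.90306803e-01 -1.05896441e+00]
 [ 0.00000000e+00  0.00000000e+00  0.00000000e+00  1.00000000e+00]]
0.008 [-4.86422627e-04  9.80187729e-01  1.98070128e-01 -6.38752102e-05] 0.1 0.08527690880681191
```

View pics/scene0.png

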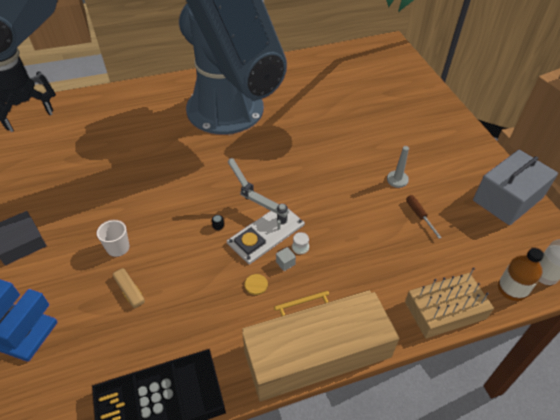

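View pics/top0.png

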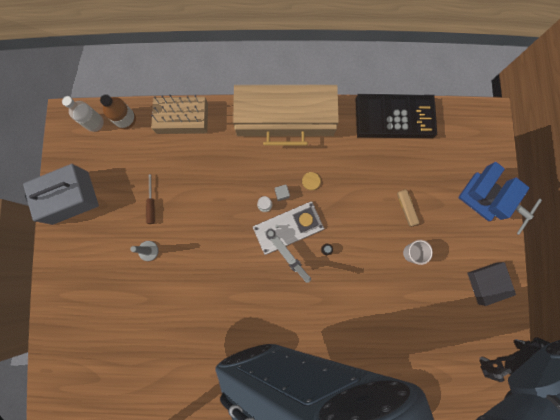

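```bash
cat > h.py <<'E'
from bench import arm
import cv2,numpy as np
def ray(c,uv):
    p=cv2.undistortPoints(np.array([[uv]],float),c["camera_matrix"],np.array(c["distortion"]))[0,0]
    T=c["camera_from_world"];R=T[:3,:3]
    return -R.T@T[:3,3], R.T@np.array([p[0],-p[1],-1])
def onz(c,uv,z):
    o,d=ray(c,uv); return o+d*(z-o[2])/d[2]
def proj(c,P):
    T=c["camera_from_world"];q=T[:3,:3]@np.array(P,float)+T[:3,3]
    return cv2.projectPoints(np.array([[q[0],-q[1],-q[2]]]),np.zeros(3),np.zeros(3),c["camera_matrix"],np.array(c["distortion"]))[0][0,0]
def crop(c,name,x0,y0,w,h,s):
    im=c["image"][y0:y0+h,x0:x0+w,::-1]
    cv2.imwrite(name,cv2.resize(im,None,fx=s,fy=s,interpolation=cv2.INTER_CUBIC))
E
python3 - <<'E'
from h import *
t=arm.camera("top");s=arm.camera("scene")
a=cv2.resize(t["image"][180:290,240:350,::-1],(550,550),interpolation=cv2.INTER_CUBIC)
cv2.imwrite("pics/t1.png",a); crop(s,"pics/s1.png",200,150,130,120,5)
for n,c,(x,y,w,h) in(("top",t,(285,205,40,30)),("scene",s,(230,225,40,30))):
    hsv=cv2.cvtColor(c["image"],cv2.COLOR_RGB2HSV)[y:y+h,x:x+w]
    m=cv2.inRange(hsv,(15,140,120),(30,255,255)); k,l,st,ce=cv2.connectedComponentsWithStats(m)
    i=1+np.argmax(st[1:,4]); uv=ce[i]+(x,y); print(n,st[i],uv,onz(c,uv,.029))
E
```

```text
top [17 11  1  1  1] [302. 216.] [ 0.55812159 -0.06722265  0.029     ]
scene [ 12   8  15  13 159] [249.08176101 238.81761006] [ 0.55322405 -0.08068381  0.029     ]
```

View pics/t1.png

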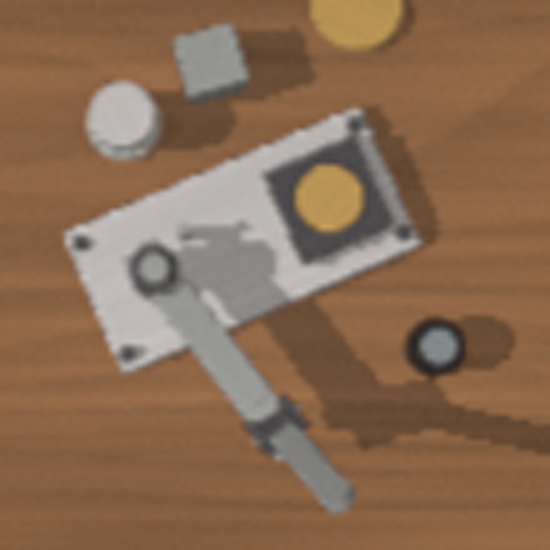

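View pics/s1.png

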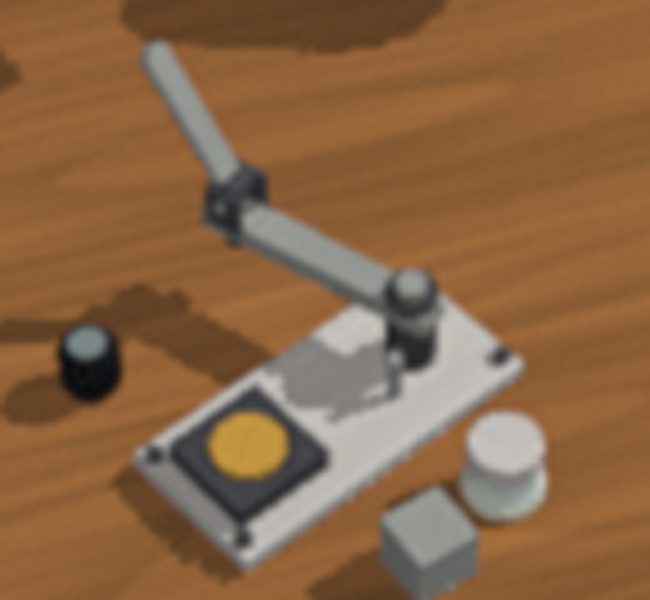

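```bash
python3 - <<'E'
from h import *
t=arm.camera("top");s=arm.camera("scene")
def tri(a,b):
    (o,d),(p,e)=ray(t,a),ray(s,b); k=np.linalg.lstsq(np.c_[d,-e],p-o,rcond=None)[0]
    return o+k[0]*d,p+k[1]*e
f=lambda v:np.round(v,4)
for n,a,b,z in(("nest",(305.8,219.6),(249.6,239),.029),("post",(270.8,233.4),(282.2,206.6),.068),("loupe",(327.4,249.4),(217.6,218.6),.032)):
    print(n,f(onz(t,a,z)),f(onz(s,b,z)))
print("tip",tri((308.2,279.2),(231.4,160.6)))
# fixture corners from t1 crop / s1 crop, top z .012
T=[onz(t,(240+u/5,180+v/5),.012) for u,v in((65,235),(360,110),(422,240),(125,372))]
S=[onz(s,(200+u/5,150+v/5),.012) for u,v in((522,360),(245,560),(136,453))]
print(f(T),f(S)); print(f(np.mean(T,0)))
E
```

```text
nest [ 0.5476 -0.0781  0.029 ] [ 0.5542 -0.0796  0.029 ]
post [0.5045 0.0221 0.068 ] [0.5101 0.0212 0.068 ]
loupe [ 0.4615 -0.1387  0.032 ] [ 0.4674 -0.1397  0.032 ]
tip (array([ 0.38114684, -0.074698  ,  0.14007658]), array([ 0.38177807, -0.07248929,  0.13988712]))
[[ 0.5281  0.0754  0.012 ]
 [ 0.602  -0.0982  0.012 ]
 [ 0.5248 -0.1335  0.012 ]
 [ 0.4482  0.04    0.012 ]] [[ 0.5335  0.0753  0.012 ]
 [ 0.609  -0.0979  0.012 ]
 [ 0.5287 -0.1319  0.012 ]]
[ 0.5258 -0.0291  0.012 ]
```

```bash
cat >> h.py <<'E'
from scipy.spatial.transform import Rotation as Rn
POST=np.array([.507,.0217]); END=np.arctan2(-.1007,.044)
def down(yaw):  # tool z down, tool y at angle yaw
    y=np.array([np.cos(yaw),np.sin(yaw),0]);z=np.array([0,0,-1.])
    q=Rn.from_matrix(np.c_[np.cross(y,z),y,z]).as_quat(); return q[[3,0,1,2]]
def pt(phi,r,side,z):
    u=np.array([np.cos(phi),np.sin(phi)]);n=np.array([-u[1],u[0]])
    return np.r_[POST+r*u+side*n,z]
E
python3 - <<'E'
from h import *
phi=np.deg2rad(-143)
for f in(0,np.pi):
    print([np.round(arm.solve_ik(pt(p,.065,-.045,.044),down(p+np.pi/2+f)),2) for p in(phi,END)])
arm.command_gripper(0)
arm.reach(pt(phi,.065,-.045,.2),down(phi+np.pi/2))
arm.move_straight(pt(phi,.065,-.045,.046))
print(arm.get_time(),arm.get_position(),arm.get_contact_force(),arm.get_width())
s=arm.camera("scene");crop(s,"pics/s2.png",200,110,130,120,5)
E
```

```text
[array([-0.07,  0.48,  2.09, -0.  ,  0.57,  0.86]), array([-0.21,  0.56,  1.93, -0.  ,  0.66, -0.62])]
[array([-0.07,  0.48,  2.09, -0.  ,  0.57, -2.28]), array([-0.21,  0.56,  1.93, -0.  ,  0.66,  2.52])]
4.2917 [0.42839336 0.01845444 0.04655792] [-0.69895893 -0.19264439 -0.27614301] 0.00023242188823140703
```

View pics/s2.png

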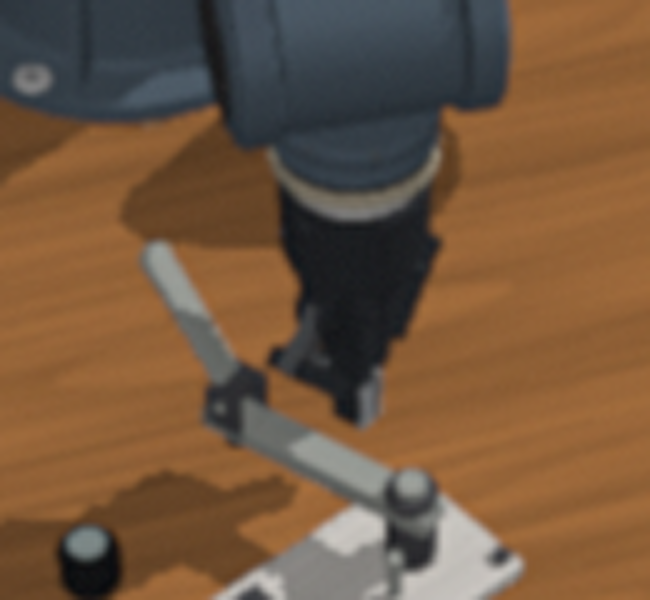

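```bash
python3 - <<'E'
from h import *
s=arm.camera("scene"); o,d=ray(s,(255,181))
phi=np.deg2rad(-143);u=np.array([np.cos(phi),np.sin(phi)])
k=(.065-(o[:2]-POST)@u)/(d[:2]@u);P=o+k*d
print("knuckle z",P[2],"side from tcp",(P[:2]-POST)@[-u[1],u[0]]+.045)
f0=arm.get_contact_force()
for side in np.arange(-.041,-.019,.002):
    arm.move_straight(pt(phi,.065,side,.046),max_speed=.05)
    f=arm.get_contact_force()-f0; print(round(side,3),np.round(f,2))
    if np.linalg.norm(f)>1.2: break
print(arm.get_time())
E
```

```text
knuckle z 0.14059501962498167 side from tcp 0.06861499568320825
-0.041 [ 0.25  0.56 -0.51]
-0.039 [-0.12  0.44  0.2 ]
-0.037 [-0.51  0.95  0.09]
-0.035 [ 0.55  0.42 -0.64]
-0.033 [ 0.03  0.41 -0.28]
-0.031 [ 0.41  0.7  -0.02]
-0.029 [-0.44  0.31 -0.54]
-0.027 [ 0.03 -0.73 -1.09]
6.3917
```

```bash
python3 - <<'E'
from h import *
S=-.026; ph=list(np.arange(np.deg2rad(-137),END-.1,np.deg2rad(8)))+list(END+np.arange(-.1,.09,.02))
for p in ph:
    arm.move_straight(pt(p,.065,S,.046),down(p+np.pi/2),max_speed=.08)
    f=arm.get_contact_force(); n=np.array([-np.sin(p),np.cos(p)]); fn=f[:2]@n
    print(round(p-END,3),round(fn,2),np.round(f,1))
    if fn<-9: break
print(arm.get_time(),arm.get_position())
s=arm.camera("scene");t=arm.camera("top")
a=cv2.resize(s["image"][130:270,190:330,::-1],(560,560),interpolation=cv2.INTER_CUBIC);cv2.imwrite("pics/s3.png",a)
E
```

```text
-1.232 -0.15 [-0.1  0.1  0.2]
-1.093 -0.28 [-0.2  0.1  0.5]
-0.953 0.16 [ 0.2 -0.  -1. ]
-0.813 0.14 [-0.  -0.4  0.3]
-0.674 -0.42 [-0.4  0.1  1.1]
-0.534 -0.51 [-0.5 -0.3  0.2]
-0.394 -0.33 [-0.3  0.4 -1.5]
-0.255 -0.14 [-0.2  0.4  0.4]
-0.115 0.65 [0.5 0.6 0.4]
-0.1 -1.13 [-1.4  0.7 -0.1]
-0.08 -1.03 [-1.4  0.9  0.4]
-0.06 -1.08 [-1.  -0.5 -0.1]
-0.04 -0.93 [-1.   0.1  0.3]
-0.02 0.06 [-0.   0.2 -0.6]
0.0 -0.01 [-0.1  0.2 -0.2]
0.02 -7.03 [-6.9 -1.8  4.4]
0.04 -14.06 [-12.5  -6.5   9.1]
10.9833 [ 0.50997957 -0.04853278  0.04586322]
```

View pics/s3.png

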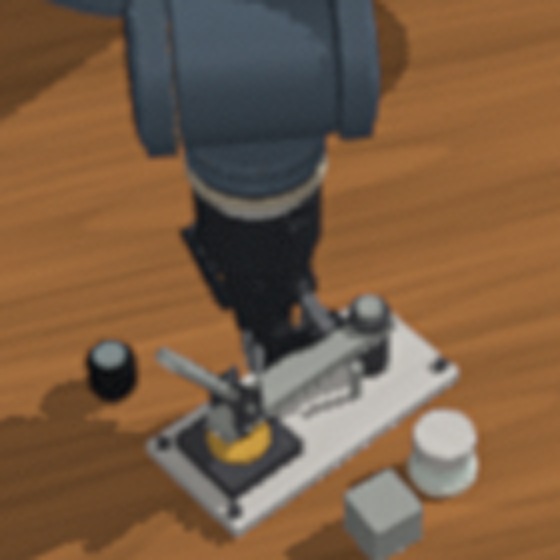

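```bash
python3 - <<'E'
from h import *
yaw=END+np.pi/2+.02; q=down(yaw)
arm.move_straight(pt(END,.065,-.045,.046),q); arm.move_straight(pt(END,.065,-.06,.2),q,max_speed=.2)
f0=arm.get_contact_force()
def lev(a,d=.062):
    r=.110+d*np.cos(a)-.0035*np.sin(a)-.011; z=.070+d*np.sin(a)+.0035*np.cos(a)+.008
    return pt(END+.01,r,0,z)
t=arm.camera("top");crop(t,"pics/t4.png",240,180,110,110,5)
arm.move_straight(lev(np.deg2rad(80))+[0,0,.06],q,max_speed=.2)
arm.move_straight(lev(np.deg2rad(80)),q)
print(arm.get_time())
for a in list(np.deg2rad(np.arange(66,0,-6)))+list(np.arange(0,-.07,-.012)):
    arm.move_straight(lev(a),q,max_speed=.08)
    f=arm.get_contact_force()-f0; print(round(a,3),np.round(f,1))
    if f[2]>14: break
print(arm.get_time(),arm.get_position())
arm.move_straight(arm.get_position()+np.array([0,0,.12]),q,max_speed=.2)
arm.goto_joints([-1.257,0.351,1.652,0,1.139,-0.085])
s=arm.camera("scene");a=cv2.resize(s["image"][130:270,190:330,::-1],(560,560),interpolation=cv2.INTER_CUBIC);cv2.imwrite("pics/s5.png",a)
t=arm.camera("top");crop(t,"pics/t5.png",240,180,110,110,5)
print(arm.get_time())
E
```

```text
13.4167
1.152 [ 0.2  0.2 -0. ]
1.047 [-0.2  0.1  0.5]
0.942 [ 0.1 -0.3  0.1]
0.838 [0.3 0.6 0.1]
0.733 [0.  1.  0.1]
0.628 [-0.   0.1 -0. ]
0.524 [ 0.6 -0.1  0.8]
0.419 [-0.8 -0.5 -0.2]
0.314 [-0.6 -0.8  0.2]
0.209 [-0.  -0.1  0.4]
0.105 [ 0.2  1.4 -0.3]
0.0 [0.9 0.  2.2]
-0.012 [-0.   0.7  8.8]
-0.024 [-1.4  2.1 14.2]
17.0083 [ 0.57345666 -0.12532656  0.08104115]
19.7667
```

View pics/s5.png

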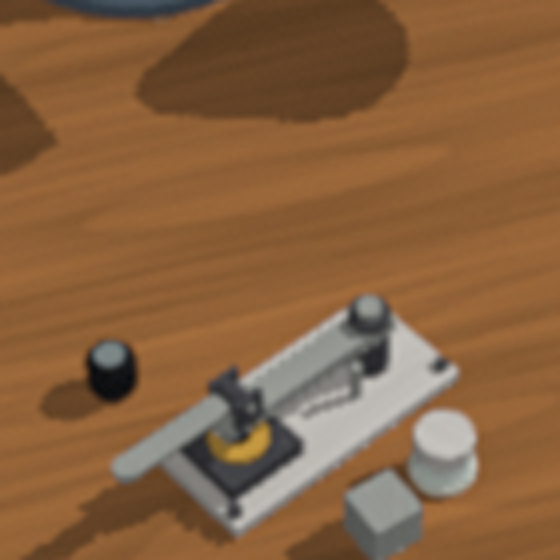

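View pics/t5.png

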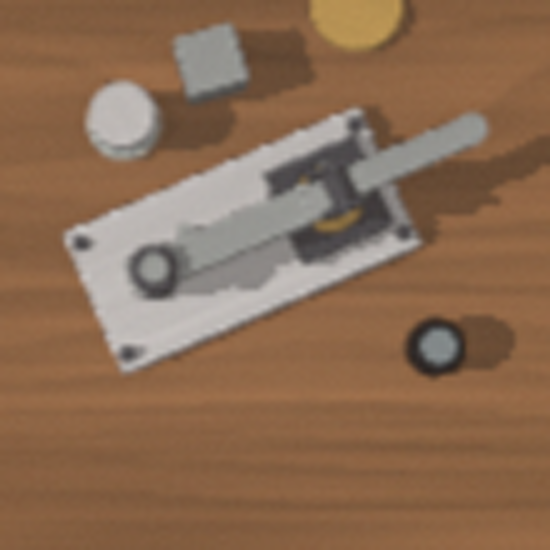

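```bash
python3 -c "
from bench import arm
print(arm.hand_in())"
```

```text
the job is handed in; nothing more can be done
None
```

The blank is clamped and the job is handed in: I swung the strap round to its stop over the blank, then pushed the cam lever down until it sat level against its end. The last pictures show the blank still in the nest and the nearby loupe, jar and cube where they were; the clock read about 20 s.

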